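# Swing the hot-air tool aside and bring the inspection camera over the processor

## Task

The laptop board in the holder has just been reworked and needs inspecting. First swing the arm of the hot-air tool aside until no part of the handpiece is above the board any more, then swing the boom of the inspection camera round until its lens is centred over the processor, the large green chip in the middle of the board, and leave both there. Push each arm gently on the rubber sleeve of its bar with a fingertip: do not grip anything, do not touch the camera, the handpiece or the board, and leave the other things on the mat where they lie.

Things in the scene. Friction and masses are not known exactly. Their poses are not given: they have to be found in the camera images.
- scope_stand: Stand of the inspection camera, fixed: white base plate 120 by 110 mm and an upright steel column, 20 mm thick, top 242 mm above the table. Origin under the column's axis; its front is its own -x.
- scope_boom: Camera boom: a level round aluminium bar, 16 mm thick, turning about the column. Origin on the column's axis at the bar's centre line, 192 mm above the table; the bar runs along the body's own -x, z up. From 92 to 212 mm from the axis it wears a dark rubber sleeve, 18 mm thick; at 260 mm is a 58 mm clamp ring. Starts parked on the robot's right (-y) of the board, pointing roughly at the robot.
- scope_bar_mid (a point): Point on the boom's centre line in its sleeve, 150 mm from the column's axis: the place to push, from either side. The vertical pivot is stiff: it takes 0.40 N m (about 2.7 N here), stops when the push stops and stays where it is left; it turns up to 1.5 rad either way from straight out of the stand's front.
- scope_camera: Inspection camera on the boom's end: upright white and black cylinder, 48 mm across, with a 62 mm ring light at its foot; from 123 to 240 mm above the table. Origin on its axis at the bar's height, 260 mm from the column's axis.
- lens (a point): Centre of the camera's lens, on its underside, on the camera's upright axis.
- air_stand: Stand of the hot-air tool, fixed, on the robot's left (+y): round dark base 124 mm across, upright column 16 mm thick, top 242 mm above the table. Origin under the column's axis; its front is its own -x.
- air_arm: Arm of the hot-air tool: a level round dark steel bar, 14 mm thick, turning about its column. Origin on the column's axis at the bar's centre line, 192 mm above the table; the bar runs along the body's own -x, z up. From 100 to 220 mm from the axis it wears a dark rubber sleeve, 18 mm thick; at 300 mm is a red 47 mm clamp ring.
- air_bar_mid (a point): Point on the hot-air arm's centre line in its sleeve, 160 mm from its column's axis: the place to push, from either side. The vertical pivot is stiff: it takes 0.36 N m (about 2.3 N here), stops when the push stops and stays where it is left; it turns up to 1.5 rad either way from straight out of the stand's front.
- air_handpiece: Hot-air handpiece in the arm's end, switched off and cold: upright, black, 37 mm across, steel tube and nozzle pointing down; from 102 to 270 mm above the table. Starts over the board; there is room to park it on the left. Origin on its axis at the bar's height, 300 mm from the column's axis.
- nozzle (a point): Tip of the hot-air nozzle, on the handpiece's upright axis.
- board: Blue laptop mainboard, 120 mm (x) by 200 mm (y), level, upper side 42 mm above the table, its short ends in the aluminium jaws (46 mm high) of a fixed holder 250 mm long. The processor is at its centre. This body's origin is NOT on the board but at the table under the camera column's axis; its x and y run along the board's short and long sides.
- processor (a point): Centre of the processor's top, at the middle of the board, 45 mm above the table: a green chip, 36 by 32 mm, with a shiny die of 13 by 16 mm. Same axes as the board. It is as far from the camera column's axis as the lens is (260 mm, to within 5 mm).
- flux_bottle: Small white bottle with a red cap, 30 mm thick, 85 mm tall, standing loose on the mat. Origin at its underside.
- solder_spool: Aluminium spool, 54 mm across, 36 mm tall, standing loose on the mat. Origin at its underside.
- screwdriver: Orange-handled screwdriver, 170 mm long, lying loose on the mat along its own x.
- phone: Black telephone, 146 by 70 by 8 mm, lying loose on the mat. Origin at the centre of its underside.

How it is judged:
On the way, in this order (a step that is already met when the one before it is completed fails the run):
1. the hot-air handpiece is no longer above the board, at rest ((y of nozzle in the frame of processor above 0.118 m or y of nozzle in the frame of processor below -0.118 m or x of nozzle in the frame of processor above 0.078 m or x of nozzle in the frame of processor below -0.078 m) and angular speed of air_arm below 0.05 rad/s), for 0.2 s.
2. the camera's lens is centred over the processor, at rest, with the handpiece still clear (all of step 1 and horizontal distance between lens and processor below 0.01 m and angular speed of scope_boom below 0.05 rad/s), for 0.3 s.
At the end, for the whole second after the job is handed in: The lens is within 10 mm (horizontally) of the processor's centre, the axis of the handpiece is at least 18 mm outside the board's outline, both arms are at rest and the four loose things are within 20 mm of where they were (all of step 2 and distance of each of flux_bottle, solder_spool, screwdriver, phone from where it was at the start of the episode below 0.02 m); the robot touches nothing.
It fails at once if an arm is gripped or shoved hard (over 35 N) (contact force between the fingers and scope_boom above 35 N or contact force between the fingers and air_arm above 35 N).
It fails at once if the camera or the hot-air handpiece is touched (contact force between any of scope_camera, air_handpiece and anything else above 1 N).
It fails at once if the board or its holder is touched (contact force between board and anything else above 1 N).
It fails at once if a loose thing on the mat is moved, tipped or lifted (distance of any of flux_bottle, solder_spool, screwdriver, phone from where it was at the start of the episode above 0.02 m or angle between flux_bottle's own z axis and vertical above 0.3 rad).
It also fails if it takes over 64 s, if anything falls off the work surface, if the arm or the gripper's body presses on something with over 40 N, if the wrist force passes 120 N, or if a joint passes its speed limit or range.

## Robot

A 6-joint arm with a two-finger parallel gripper is mounted at the origin on the work surface. World frame = base frame: x ahead of the robot, y to its left, z up, the work surface at z = 0. Lengths are in m, angles in rad, forces in N, time in s.
With the tool pointing down it reaches from about 0.35 to 0.975 m from the base axis. Payload 4.9 kg.
Tool frame: the origin (TCP) lies on the centre line of the jaws, within the pads' length; the fingertips stand 19 mm ahead of it and the grasp point (between the pads) is the TCP; z points along the fingers, y is the line along which they close (so a half turn about z gives the same grasp; the last joint's range is limited). The gripper opens to 85 mm and grips with 20 to 120 N. Pads are 22 mm wide; open, the fingers measure 114 mm over their backs; the gripper's body (76 mm by 85 mm) begins 54 mm behind the grasp point. The pads swing forward as they close: fully open they stand 13 mm farther back than shut.
Start: joints at [1.15, 0.053, 1.613, -0, 1.476, -0.119], TCP at [0.186, 0.597, 0.25] pointing down, gripper open.
Joint ranges: [-3.01, 3.01], [-1.01, 2.22], [0.06, 2.58], [-1.02, 4.17], [0.09, 2.62], [-3.14, 3.14]. Speed limits (rad/s): [2.57, 2.57, 3.14, 3.14, 3.14, 3.14].

## Interface

Orientations are given as a unit quaternion [w, x, y, z].
In Python, from plant import state, grab_frame, ticket, spotter gives the robot as it stands.
- The arm moves only by the tool apply_moves, never from a script. Its argument "series" is a list of rows, each an object of numbers: "jaw": the closure, from 0 (fully open) to 1 (shut); "dx", "dy", "dz": the shift along the tool's x, y, z in mm; "turn": the turn about the tool's z in rad. A call has 1 to 5 rows; each row is the pose to reach, as a shift and turn from the pose commanded when the call began, along the tool's axes at that moment; what a row does not reach only later rows make up. A row lasts 1/12 s, in which the tool goes at most 41.7 mm and 7.16 degrees, less where a joint would pass 70% of its speed; a pose out of reach is approached as far as the arm can. A call with a gripper value outside its range is refused whole. The fingers move at their own pace and stop on an object; the grip force is fixed at half the most. Time passes only in rows, so rows that repeat a pose let the fingers close. It gives the time, the measured TCP pose, the force, the opening and the grip force at its end, in the units of the state.
- state(): the state, without advancing time (a new reading comes with each control period).
- grab_frame(name): name is "scene" or "top" or "wrist"; returns a dict with "pixels" (480x640x3 uint8, red, green, blue), "mtx" (3x3 intrinsics, pixels), "camera_from_world" (4x4, takes a point from world to camera coordinates). Camera axes: x right, y down, z forward; pixel columns grow to the right and rows downward; lengths in m; the calibration is good to about 2 mm. A picture is of the moment at which its call begins. There is no depth.
- ticket.job_done(): hands the job in; it is judged then, once.
Trained networks look in a picture, given as the dict that the camera call returned (one of the last four; its "shot" number tells which), for a name from the list of things; names that differ only in an ending like _2 or _b are one class to them, and where a whole thing is asked for, a point or a joint stands for the part that bears it (a point fixed in the world has none). Each returns a list of dicts, best first, with "conf" (0 to 1); they miss things now and then, are a little off and sometimes report something else, mostly with a low value. They report only what shows in the picture. A call takes as long as a camera call.
- spotter.outline_of(picture, target): "region" (480x640 bool, what is visible of it) and "extent" ([left, top, right, bottom] in pixels, round what is visible of it).
The state is a dict: "time": time; "joint_pos": joint angles; "joint_vel": joint speeds; "joint_efforts": joint torques, N m; "tool_pos": TCP position; "tool_rot": TCP orientation; "contact_force": force on the tool from outside, world axes, zero at the start; "ft_torque": the same for the moment, N m; "gripper_width": opening from 0.0 (shut) to 1.0 (fully open); "grasp_force": force on a finger pad.
Only numpy, scipy, OpenCV 4.12 (cv2) and the standard library are available. Lean on these libraries where they do the work, as an engineer would, in place of code of your own. Each camera call takes 0.05 s, during which the arm holds its last target. There are 200 camera calls.

## Working session

There is one attempt and no reset: what is moved stays moved. The work goes in short steps, Python scripts to look and compute and a tool call to move; the robot and the scene stay as the last step left them, time stands still between calls to the robot, and variables do not carry over. Pictures are saved under pics/ and viewed, at most 10 in all, crops included, and the job is handed in when it is done.

Besides the shell and the picture viewer there is one more tool, called after ">>>" in YAML: its name, and indented under it one key for each argument. apply_moves: Moves the arm, as the interface text tells. Its arguments: {"type":"object","properties":{"series":{"type":"array","items":{"type":"object","properties":{"jaw":{"type":"number"},"dx":{"type":"number"},"dy":{"type":"number"},"dz":{"type":"number"},"turn":{"type":"number"}}}}},"required":["series"]}

```bash
mkdir -p pics; cat > h.py <<'E'
import numpy as np,cv2
from plant import state,grab_frame,ticket,spotter
def save(f,n): cv2.imwrite(f'pics/{n}.png',f['pixels'][:,:,::-1])
def ray(f,uv):
    T=np.array(f['camera_from_world']);K=np.array(f['mtx'])
    d=T[:3,:3].T@np.linalg.inv(K)@np.array([uv[0],uv[1],1.]);return -T[:3,:3].T@T[:3,3],d
def atz(f,uv,z):
    c,d=ray(f,uv);return c+d*(z-c[2])/d[2]
def proj(f,p):
    T=np.array(f['camera_from_world']);q=np.array(f['mtx'])@(T[:3,:3]@np.array(p)+T[:3,3]);return q[:2]/q[2]
def cen(m):
    v,u=np.nonzero(m);return u.mean(),v.mean()
E
python3 - <<'E'
from h import *
s=state();print({k:np.round(v,3) for k,v in s.items()})
for n in ('top','scene'):
    f=grab_frame(n);save(f,n+'0');print(n,np.round(f['camera_from_world'],3).tolist(),np.round(f['mtx'],1).tolist())
    for t in 'scope_stand scope_boom scope_camera air_stand air_arm air_handpiece board processor flux_bottle solder_spool screwdriver phone'.split():
        r=spotter.outline_of(f,t)
        if r: print(t,round(r[0]['conf'],2),r[0]['extent'],np.round(cen(r[0]['region']),1))
E
```

```text
{'time': np.float64(0.0), 'joint_pos': array([ 1.15 ,  0.053,  1.614,  0.   ,  1.476, -0.119]), 'joint_vel': array([ 0.   ,  0.   ,  0.   , -0.   , -0.001,  0.001]), 'joint_efforts': array([ 0.0000e+00, -3.9367e+01, -3.7018e+01, -0.0000e+00,  7.0000e-03,
       -0.0000e+00]), 'tool_pos': array([0.186, 0.596, 0.249]), 'tool_rot': array([-0.   ,  0.15 ,  0.989, -0.001]), 'contact_force': array([-0.215,  0.57 ,  0.314]), 'ft_torque': array([ 0.019, -0.036,  0.052]), 'grasp_force': np.float64(0.0), 'gripper_width': np.float64(1.002)}
top [[0.01, -1.0, -0.021, -0.016], [-1.0, -0.009, -0.027, 0.529], [0.027, 0.022, -0.999, 1.222], [0.0, 0.0, 0.0, 1.0]] [[506.8, 0.0, 318.1], [0.0, 506.8, 240.5], [0.0, 0.0, 1.0]]
scope_stand 0.71 [344.2, 142.9, 459.7, 280.5] [390.6 200.6]
scope_boom 0.81 [355.4, 141.5, 462.8, 278.9] [414.9 226.1]
scope_camera 0.73 [247.1, 233.9, 350.6, 290.6] [300.2 262.1]
air_stand 0.8 [194.4, 136.1, 300.9, 277.4] [239.2 189.1]
air_handpiece 0.66 [280.3, 260.0, 296.7, 278.9] [288.2 269.6]
board 0.74 [245.9, 232.2, 353.4, 288.6] [299.6 262.4]
processor 0.71 [439.3, 226.2, 45
[... 447 characters left out ...]
cope_stand 0.66 [211.7, 156.1, 290.0, 353.9] [245.6 270.6]
scope_boom 0.71 [211.4, 158.0, 262.4, 265.9] [232.3 203.9]
scope_camera 0.65 [216.6, 156.0, 243.8, 213.2] [223.7 184.5]
air_stand 0.75 [354.1, 166.6, 455.6, 392.7] [408.4 307.5]
air_arm 0.73 [355.0, 167.7, 446.2, 306.3] [390.7 234.8]
air_handpiece 0.89 [356.3, 165.5, 376.5, 236.8] [365.5 196. ]
board 0.61 [299.0, 235.9, 412.8, 296.9] [358.4 265.6]
processor 0.79 [300.1, 237.5, 414.2, 298.7] [358.2 265.5]
flux_bottle 0.92 [196.4, 232.8, 212.8, 268.5] [203.6 251.1]
solder_spool 0.89 [465.5, 303.9, 493.7, 333.4] [480.4 320.6]
screwdriver 0.6 [247.9, 210.3, 266.7, 227.3] [256.3 216.7]
phone 0.85 [458.6, 255.6, 505.8, 297.4] [481.9 277.5]
```

View pics/top0.png

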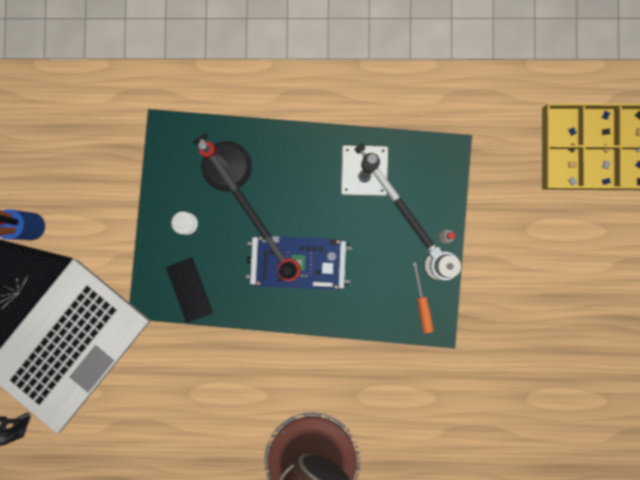

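View pics/scene0.png

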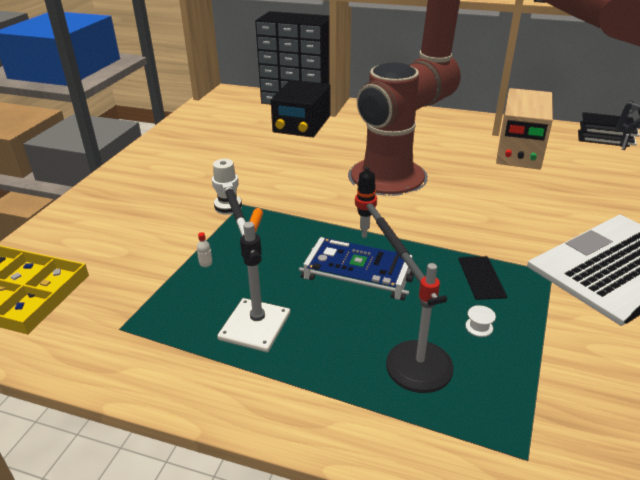

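The top view shows the hot-air column top near (205,146) and its handpiece at (289,270), above the board. The camera column is near (372,161) with the camera at (443,265). The scene view shows the green processor at about (360,260). Next I'll measure these.

```bash
python3 - <<'E'
from h import *
P={n:grab_frame(n) for n in('top','scene')}
for n,f in P.items():
    h=cv2.cvtColor(f['pixels'],cv2.COLOR_RGB2HSV)
    box=(240,225,355,295) if n=='top' else (295,232,415,300)
    m=np.zeros(h.shape[:2],np.uint8);m[box[1]:box[3],box[0]:box[2]]=1
    g=cv2.inRange(h,(45,70,60),(75,255,255))*m
    nn,l,st,c=cv2.connectedComponentsWithStats(g)
    for i in np.argsort(-st[1:,4])[:3]+1: print(n,'green',st[i],c[i].round(1),atz(f,c[i],.045).round(3))
    b=cv2.inRange(h,(105,90,40),(128,255,255))*m
    v,u=np.nonzero(b);print('board rect',[atz(f,p,.042).round(3)[:2].tolist() for p in cv2.boxPoints(cv2.minAreaRect(np.c_[u,v].astype(np.float32)))])
t=P['top']
for nm,uv,z in (('air coltop',(203,143),.242),('air base',(226,165),.01),('air pivot',(208,150),.192),('handpiece top',(289,270),.27),('scope coltop',(372,160),.242),('cam top',(448,266),.24),('flux',(447,236),.085),('phone',(190,290),.008),('spool',(184,223),.036)):
    print(nm,atz(t,uv,z).round(3))
a=t['pixels'];
c1=cv2.resize(a[125:300,180:360],(720,700)[:2],interpolation=cv2.INTER_CUBIC)
c1=cv2.resize(a[130:290,190:360],None,fx=3.5,fy=3.5,interpolation=cv2.INTER_CUBIC)
cv2.imwrite('pics/c1.png',c1[:,:,::-1])
c2=cv2.resize(a[135:285,340:470],None,fx=4,fy=4,interpolation=cv2.INTER_CUBIC)
cv2.imwrite('pics/c2.png',c2[:,:,::-1])
E
```

```text
top green [292 255  13  15  66] [299.6 259.8] [0.482 0.031 0.045]
board rect [[0.421, 0.136], [0.54, 0.132], [0.533, -0.063], [0.414, -0.059]]
scene green [350 255  17  11  96] [358.  260.2] [0.483 0.038 0.045]
scene green [376 234   2   1   2] [376.5 234. ] [0.371 0.054 0.045]
scene green [381 235   1   1   1] [381. 235.] [0.372 0.065 0.045]
board rect [[0.539, -0.062], [0.412, -0.088], [0.425, 0.132], [0.545, 0.14]]
air coltop [0.714 0.214 0.242]
air base [0.711 0.215 0.01 ]
air pivot [0.71  0.216 0.192]
handpiece top [0.465 0.038 0.27 ]
scope coltop [ 0.682 -0.121  0.242]
cam top [ 0.475 -0.27   0.24 ]
flux [ 0.54  -0.304  0.085]
phone [0.406 0.299 0.008]
spool [0.567 0.308 0.036]
```

View pics/c1.png

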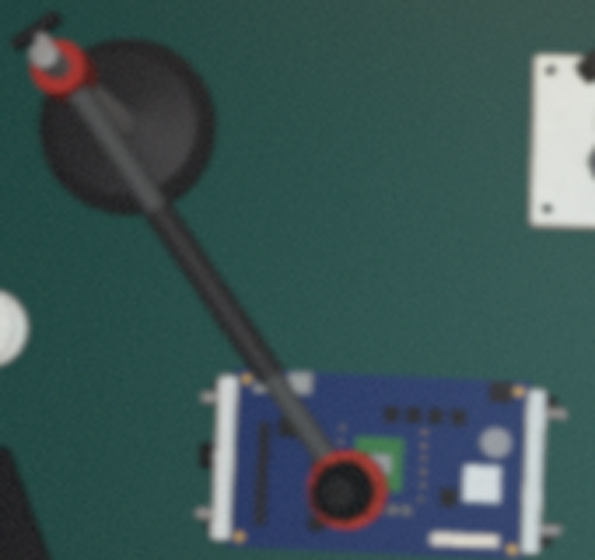

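View pics/c2.png

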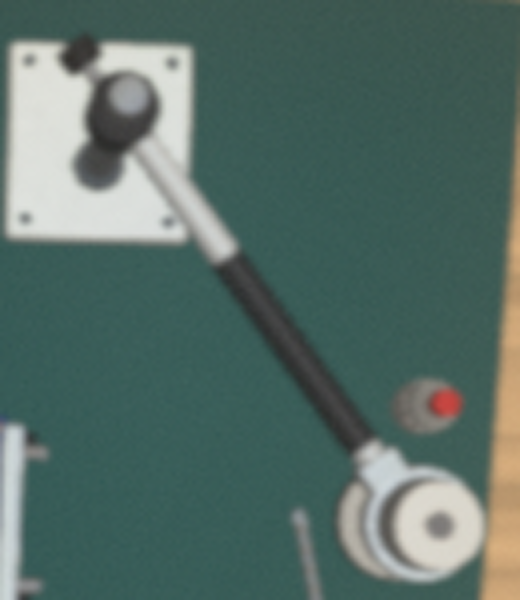

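>>> apply_moves:
  series:
    - {"dz": -35, "turn": -0.1, "jaw": 1}
    - {"dz": -70, "turn": -0.2, "jaw": 1}
    - {"dz": -80, "turn": -0.301, "jaw": 1}
    - {"dz": -80, "turn": -0.301, "jaw": 1}
    - {"dz": -80, "turn": -0.301, "jaw": 1}

```text
invalid input at $.series[0]: expected keys jaw, dx, dy, dz, turn
```

>>> apply_moves:
  series:
    - {"dx": -25, "dy": -30, "jaw": 1}
    - {"dx": -50, "dy": -60, "jaw": 1}
    - {"dx": -75, "dy": -90, "jaw": 1}
    - {"dx": -100, "dy": -120, "jaw": 1}
    - {"dx": -106, "dy": -129, "jaw": 1}

```text
invalid input at $.series[0]: expected keys jaw, dx, dy, dz, turn
```

>>> apply_moves:
  series:
    - {"dx": 0, "dy": 0, "dz": -35, "turn": -0.1, "jaw": 1}
    - {"dx": 0, "dy": 0, "dz": -70, "turn": -0.2, "jaw": 1}
    - {"dx": 0, "dy": 0, "dz": -80, "turn": -0.301, "jaw": 1}
    - {"dx": 0, "dy": 0, "dz": -80, "turn": -0.301, "jaw": 1}
    - {"dx": 0, "dy": 0, "dz": -80, "turn": -0.301, "jaw": 1}

```text
time: 1.82
tool_pos: [0.1858, 0.5969, 0.3308]
tool_rot: [0.0, 0.002, 1.0, 0.001]
contact_force: [-0.3, -0.1, -1.6]
gripper_width: 0.302
grasp_force: 0.0
```

>>> apply_moves:
  series:
    - {"dx": -25, "dy": -30, "dz": 0, "turn": 0, "jaw": 1}
    - {"dx": -50, "dy": -60, "dz": 0, "turn": 0, "jaw": 1}
    - {"dx": -75, "dy": -90, "dz": 0, "turn": 0, "jaw": 1}
    - {"dx": -100, "dy": -120, "dz": 0, "turn": 0, "jaw": 1}
    - {"dx": -106, "dy": -129, "dz": 0, "turn": 0, "jaw": 1}

```text
time: 2.23
tool_pos: [0.2936, 0.4639, 0.3273]
tool_rot: [-0.001, 0.004, 1.0, -0.002]
contact_force: [-0.3, -0.0, -0.3]
gripper_width: 0.001
grasp_force: 0.0
```

>>> apply_moves:
  series:
    - {"dx": -25, "dy": -30, "dz": 0, "turn": 0, "jaw": 1}
    - {"dx": -50, "dy": -60, "dz": 0, "turn": 0, "jaw": 1}
    - {"dx": -75, "dy": -90, "dz": 0, "turn": 0, "jaw": 1}
    - {"dx": -100, "dy": -120, "dz": 0, "turn": 0, "jaw": 1}
    - {"dx": -106, "dy": -129, "dz": 0, "turn": 0, "jaw": 1}

```text
time: 2.65
tool_pos: [0.3993, 0.3352, 0.3278]
tool_rot: [-0.001, 0.004, 1.0, -0.002]
contact_force: [-0.6, -0.2, -0.3]
gripper_width: 0.003
grasp_force: 0.0
```

>>> apply_moves:
  series:
    - {"dx": -25, "dy": -30, "dz": 0, "turn": 0, "jaw": 1}
    - {"dx": -50, "dy": -60, "dz": 0, "turn": 0, "jaw": 1}
    - {"dx": -75, "dy": -90, "dz": 0, "turn": 0, "jaw": 1}
    - {"dx": -100, "dy": -120, "dz": 0, "turn": 0, "jaw": 1}
    - {"dx": -106, "dy": -129, "dz": 0, "turn": 0, "jaw": 1}

```text
time: 3.07
tool_pos: [0.5051, 0.2064, 0.3279]
tool_rot: [-0.001, 0.003, 1.0, -0.001]
contact_force: [-0.2, -0.7, -0.2]
gripper_width: 0.006
grasp_force: 0.0
```

>>> apply_moves:
  series:
    - {"dx": -25, "dy": -30, "dz": 0, "turn": 0, "jaw": 1}
    - {"dx": -50, "dy": -60, "dz": 0, "turn": 0, "jaw": 1}
    - {"dx": -75, "dy": -90, "dz": 0, "turn": 0, "jaw": 1}
    - {"dx": -100, "dy": -125, "dz": 0, "turn": 0, "jaw": 1}
    - {"dx": -106, "dy": -129, "dz": 0, "turn": 0, "jaw": 1}

```text
time: 3.48
tool_pos: [0.6109, 0.0769, 0.3277]
tool_rot: [-0.001, 0.003, 1.0, -0.001]
contact_force: [0.2, -0.4, -0.2]
gripper_width: 0.001
grasp_force: 0.0
```

>>> apply_moves:
  series:
    - {"dx": 0, "dy": 0, "dz": 30, "turn": 0, "jaw": 1}
    - {"dx": 0, "dy": 0, "dz": 65, "turn": 0, "jaw": 1}
    - {"dx": 0, "dy": 0, "dz": 100, "turn": 0, "jaw": 1}
    - {"dx": 0, "dy": 0, "dz": 127, "turn": 0, "jaw": 1}
    - {"dx": 0, "dy": 0, "dz": 127, "turn": 0, "jaw": 1}

```text
time: 3.9
tool_pos: [0.6041, 0.0817, 0.1937]
tool_rot: [-0.008, 0.001, 1.0, 0.0]
contact_force: [-0.9, -0.2, -1.1]
gripper_width: 0.001
grasp_force: 0.0
```

```bash
python3 - <<'E'
from h import *
s=state();print(s['tool_pos'],s['contact_force'])
f=grab_frame('top');g=grab_frame('scene')
a=cv2.resize(f['pixels'][100:340,130:480],(437,300));b=g['pixels'][100:400,150:510]
cv2.imwrite('pics/low.png',np.hstack([a,b])[:,:,::-1])
E
```

```text
[0.60410193 0.08174424 0.19368066] [-0.89732325 -0.18842309 -1.0975791 ]
```

View pics/low.png

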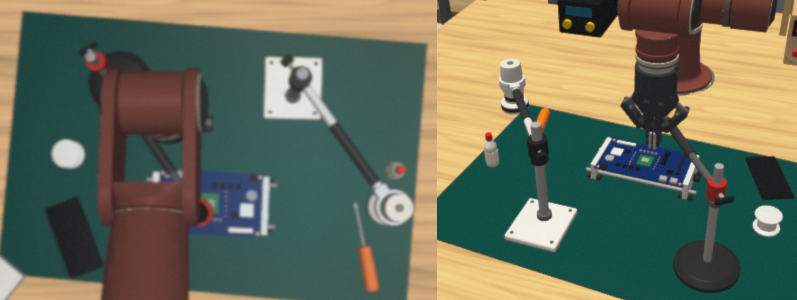

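>>> apply_moves:
  series:
    - {"dx": 2, "dy": 3, "dz": -1, "turn": 0, "jaw": 1}
    - {"dx": 5, "dy": 6, "dz": -2, "turn": 0, "jaw": 1}
    - {"dx": 7, "dy": 10, "dz": -3, "turn": 0, "jaw": 1}
    - {"dx": 9, "dy": 13, "dz": -3, "turn": 0, "jaw": 1}
    - {"dx": 11, "dy": 16, "dz": -3, "turn": 0, "jaw": 1}

```text
time: 4.42
tool_pos: [0.5987, 0.097, 0.2079]
tool_rot: [0.001, 0.0, 1.0, 0.0]
contact_force: [0.2, -0.1, 0.7]
gripper_width: -0.001
grasp_force: 0.0
```

>>> apply_moves:
  series:
    - {"dx": 2, "dy": 3, "dz": 0, "turn": 0, "jaw": 1}
    - {"dx": 5, "dy": 7, "dz": 0, "turn": 0, "jaw": 1}
    - {"dx": 7, "dy": 10, "dz": 0, "turn": 0, "jaw": 1}
    - {"dx": 9, "dy": 13, "dz": 0, "turn": 0, "jaw": 1}
    - {"dx": 12, "dy": 16, "dz": 0, "turn": 0, "jaw": 1}

```text
time: 4.83
tool_pos: [0.5866, 0.1123, 0.2063]
tool_rot: [0.001, 0.001, 1.0, -0.0]
contact_force: [2.3, -1.4, -0.7]
gripper_width: 0.003
grasp_force: 1.1
```

>>> apply_moves:
  series:
    - {"dx": 4, "dy": 6, "dz": 2, "turn": 0, "jaw": 1}
    - {"dx": 9, "dy": 13, "dz": 4, "turn": 0, "jaw": 1}
    - {"dx": 13, "dy": 20, "dz": 6, "turn": 0, "jaw": 1}
    - {"dx": 17, "dy": 27, "dz": 8, "turn": 0, "jaw": 1}
    - {"dx": 21, "dy": 34, "dz": 8, "turn": 0, "jaw": 1}

```text
time: 5.25
tool_pos: [0.5646, 0.1472, 0.1975]
tool_rot: [-0.0, 0.0, 1.0, -0.0]
contact_force: [2.2, -1.3, 0.5]
gripper_width: 0.0
grasp_force: 1.2
```

>>> apply_moves:
  series:
    - {"dx": 2, "dy": 7, "dz": 0, "turn": 0, "jaw": 1}
    - {"dx": 5, "dy": 13, "dz": 0, "turn": 0, "jaw": 1}
    - {"dx": 7, "dy": 20, "dz": 0, "turn": 0, "jaw": 1}
    - {"dx": 9, "dy": 26, "dz": 0, "turn": 0, "jaw": 1}
    - {"dx": 10, "dy": 32, "dz": 0, "turn": 0, "jaw": 1}

```text
time: 5.67
tool_pos: [0.555, 0.179, 0.1979]
tool_rot: [-0.0, 0.0, 1.0, -0.0]
contact_force: [1.7, -2.7, -0.6]
gripper_width: -0.002
grasp_force: 1.1
```

>>> apply_moves:
  series:
    - {"dx": 2, "dy": 6, "dz": 0, "turn": 0, "jaw": 1}
    - {"dx": 3, "dy": 12, "dz": 0, "turn": 0, "jaw": 1}
    - {"dx": 4, "dy": 18, "dz": 0, "turn": 0, "jaw": 1}
    - {"dx": 5, "dy": 24, "dz": 0, "turn": 0, "jaw": 1}
    - {"dx": 6, "dy": 30, "dz": 0, "turn": 0, "jaw": 1}

```text
time: 6.08
tool_pos: [0.5494, 0.2089, 0.1983]
tool_rot: [-0.0, 0.0, 1.0, -0.0]
contact_force: [1.1, -3.0, 0.2]
gripper_width: 0.002
grasp_force: 1.2
```

>>> apply_moves:
  series:
    - {"dx": 0, "dy": -10, "dz": 0, "turn": 0, "jaw": 1}
    - {"dx": 0, "dy": -30, "dz": 0, "turn": 0, "jaw": 1}
    - {"dx": 0, "dy": -40, "dz": -30, "turn": 0, "jaw": 1}
    - {"dx": 0, "dy": -40, "dz": -70, "turn": 0, "jaw": 1}
    - {"dx": 0, "dy": -40, "dz": -110, "turn": 0, "jaw": 1}

```text
time: 6.5
tool_pos: [0.5481, 0.1675, 0.3077]
tool_rot: [-0.002, 0.001, 1.0, 0.0]
contact_force: [1.1, -0.1, 0.2]
gripper_width: 0.002
grasp_force: 0.0
```

>>> apply_moves:
  series:
    - {"dx": 0, "dy": -30, "dz": -22, "turn": 0, "jaw": 1}
    - {"dx": -5, "dy": -65, "dz": -22, "turn": 0, "jaw": 1}
    - {"dx": -10, "dy": -100, "dz": -22, "turn": 0, "jaw": 1}
    - {"dx": -15, "dy": -140, "dz": -22, "turn": 0, "jaw": 1}
    - {"dx": -20, "dy": -180, "dz": -22, "turn": 0, "jaw": 1}

```text
time: 6.92
tool_pos: [0.5688, -0.013, 0.3306]
tool_rot: [0.0, -0.0, 1.0, 0.001]
contact_force: [1.4, -0.2, -0.1]
gripper_width: -0.0
grasp_force: 0.0
```

>>> apply_moves:
  series:
    - {"dx": -4, "dy": -40, "dz": 0, "turn": 0, "jaw": 1}
    - {"dx": -8, "dy": -80, "dz": 0, "turn": 0, "jaw": 1}
    - {"dx": -12, "dy": -120, "dz": 0, "turn": 0, "jaw": 1}
    - {"dx": -16, "dy": -160, "dz": 0, "turn": 0, "jaw": 1}
    - {"dx": -20, "dy": -200, "dz": 0, "turn": 0, "jaw": 1}

```text
time: 7.33
tool_pos: [0.5885, -0.2135, 0.3302]
tool_rot: [-0.0, 0.0, 1.0, 0.001]
contact_force: [0.9, 0.8, -0.1]
gripper_width: 0.005
grasp_force: 0.0
```

>>> apply_moves:
  series:
    - {"dx": 0, "dy": -25, "dz": 0, "turn": 0, "jaw": 1}
    - {"dx": 0, "dy": -42, "dz": 0, "turn": 0, "jaw": 1}
    - {"dx": 0, "dy": -42, "dz": 0, "turn": 0, "jaw": 1}
    - {"dx": 0, "dy": -42, "dz": 0, "turn": 0, "jaw": 1}
    - {"dx": 0, "dy": -42, "dz": 0, "turn": 0, "jaw": 1}

```text
time: 7.75
tool_pos: [0.5891, -0.2525, 0.3303]
tool_rot: [-0.0, -0.0, 1.0, 0.001]
contact_force: [-0.4, -0.0, 0.0]
gripper_width: 0.004
grasp_force: 0.0
```

```bash
python3 - <<'E'
from h import *
f=grab_frame('top');g=grab_frame('scene')
a=cv2.resize(f['pixels'][100:340,130:480],(437,300));b=g['pixels'][100:400,150:510]
cv2.imwrite('pics/mid.png',np.hstack([a,b])[:,:,::-1])
for n,x in(('top',f),('scene',g)):
  r=spotter.outline_of(x,'air_handpiece')
  for q in r[:2]: print(n,q['conf'],q['extent'],atz(x,cen(q['region']),.2).round(3))
E
```

```text
top 0.72 [177.2, 283.6, 203.6, 303.0] [0.41  0.251 0.2  ]
scene 0.66 [458.3, 170.1, 477.6, 239.7] [0.397 0.248 0.2  ]
scene 0.17 [456.4, 253.7, 509.9, 293.7] [0.666 0.298 0.2  ]
```

View pics/mid.png

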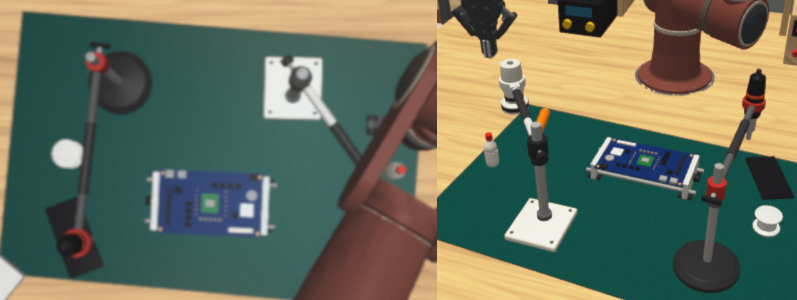

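The handpiece is now over the phone at about (0.41, 0.25), well clear of the board, and the processor is fully visible. I'll re-measure it while lowering the finger to the right of the boom.

```bash
python3 - <<'E'
from h import *
for n,box in(('top',(240,225,355,295)),('scene',(295,232,415,300))):
    f=grab_frame(n);h=cv2.cvtColor(f['pixels'],cv2.COLOR_RGB2HSV)
    m=np.zeros(h.shape[:2],np.uint8);m[box[1]:box[3],box[0]:box[2]]=1
    g=cv2.inRange(h,(45,70,60),(75,255,255))*m
    nn,l,st,c=cv2.connectedComponentsWithStats(g);i=np.argmax(st[1:,4])+1
    v,u=np.nonzero(l==i);r=cv2.minAreaRect(np.c_[u,v].astype(np.float32))
    print(n,st[i],r,atz(f,r[0],.045).round(4))
    b=cv2.inRange(h,(105,90,40),(128,255,255))*m;v,u=np.nonzero(b)
    print(atz(f,cv2.minAreaRect(np.c_[u,v].astype(np.float32))[0],.042).round(4))
E
```

```text
top [292 255  13  15 121] ((298.0, 262.0), (14.0, 12.0), 90.0) [0.4772 0.0348 0.045 ]
[0.4766 0.0359 0.042 ]
scene [350 255  17  11  96] ((358.0000305175781, 260.0), (14.55213737487793, 9.701424598693848), 14.03624439239502) [0.4822 0.0382 0.045 ]
[0.4825 0.0347 0.042 ]
```

>>> apply_moves:
  series:
    - {"dx": 0, "dy": 0, "dz": 30, "turn": 0, "jaw": 1}
    - {"dx": 0, "dy": 0, "dz": 65, "turn": 0, "jaw": 1}
    - {"dx": 0, "dy": 0, "dz": 100, "turn": 0, "jaw": 1}
    - {"dx": 0, "dy": 0, "dz": 131, "turn": 0, "jaw": 1}
    - {"dx": 0, "dy": 0, "dz": 131, "turn": 0, "jaw": 1}

```text
time: 8.47
tool_pos: [0.5853, -0.2509, 0.1906]
tool_rot: [-0.006, 0.0, 1.0, 0.004]
contact_force: [-0.3, 0.1, -1.8]
gripper_width: -0.001
grasp_force: 0.0
```

>>> apply_moves:
  series:
    - {"dx": 2, "dy": 3, "dz": 0, "turn": 0, "jaw": 1}
    - {"dx": 4, "dy": 6, "dz": 0, "turn": 0, "jaw": 1}
    - {"dx": 6, "dy": 9, "dz": 0, "turn": 0, "jaw": 1}
    - {"dx": 8, "dy": 11, "dz": 0, "turn": 0, "jaw": 1}
    - {"dx": 9, "dy": 13, "dz": 0, "turn": 0, "jaw": 1}

```text
time: 8.88
tool_pos: [0.5808, -0.2407, 0.2019]
tool_rot: [0.002, 0.0, 1.0, -0.001]
contact_force: [0.7, 0.2, 1.3]
gripper_width: 0.003
grasp_force: 0.0
```

>>> apply_moves:
  series:
    - {"dx": 2, "dy": 3, "dz": 0, "turn": 0, "jaw": 1}
    - {"dx": 4, "dy": 6, "dz": 0, "turn": 0, "jaw": 1}
    - {"dx": 7, "dy": 10, "dz": 0, "turn": 0, "jaw": 1}
    - {"dx": 9, "dy": 13, "dz": 0, "turn": 0, "jaw": 1}
    - {"dx": 11, "dy": 16, "dz": 0, "turn": 0, "jaw": 1}

```text
time: 9.3
tool_pos: [0.5691, -0.2249, 0.1997]
tool_rot: [0.0, 0.0, 1.0, -0.001]
contact_force: [0.3, -2.6, 0.9]
gripper_width: -0.001
grasp_force: 1.4
```

>>> apply_moves:
  series:
    - {"dx": 5, "dy": 6, "dz": 0, "turn": 0, "jaw": 1}
    - {"dx": 10, "dy": 14, "dz": 0, "turn": 0, "jaw": 1}
    - {"dx": 16, "dy": 23, "dz": 0, "turn": 0, "jaw": 1}
    - {"dx": 21, "dy": 32, "dz": 0, "turn": 0, "jaw": 1}
    - {"dx": 26, "dy": 42, "dz": 0, "turn": 0, "jaw": 1}

```text
time: 9.72
tool_pos: [0.5427, -0.1816, 0.1995]
tool_rot: [0.0, 0.0, 1.0, -0.0]
contact_force: [1.7, -2.8, 0.8]
gripper_width: 0.004
grasp_force: 1.4
```

>>> apply_moves:
  series:
    - {"dx": 3, "dy": 7, "dz": 0, "turn": 0, "jaw": 1}
    - {"dx": 6, "dy": 14, "dz": 0, "turn": 0, "jaw": 1}
    - {"dx": 8, "dy": 21, "dz": 0, "turn": 0, "jaw": 1}
    - {"dx": 10, "dy": 29, "dz": 0, "turn": 0, "jaw": 1}
    - {"dx": 11, "dy": 36, "dz": 0, "turn": 0, "jaw": 1}

```text
time: 10.13
tool_pos: [0.5319, -0.1458, 0.1993]
tool_rot: [-0.0, 0.0, 1.0, -0.0]
contact_force: [2.5, -2.6, 0.7]
gripper_width: 0.003
grasp_force: 1.3
```

>>> apply_moves:
  series:
    - {"dx": 1, "dy": 8, "dz": 0, "turn": 0, "jaw": 1}
    - {"dx": 2, "dy": 15, "dz": 0, "turn": 0, "jaw": 1}
    - {"dx": 2, "dy": 23, "dz": 0, "turn": 0, "jaw": 1}
    - {"dx": 2, "dy": 30, "dz": 0, "turn": 0, "jaw": 1}
    - {"dx": 2, "dy": 38, "dz": 0, "turn": 0, "jaw": 1}

```text
time: 10.55
tool_pos: [0.53, -0.108, 0.199]
tool_rot: [-0.0, 0.0, 1.0, -0.0]
contact_force: [1.6, -3.0, 0.0]
gripper_width: -0.0
grasp_force: 1.4
```

>>> apply_moves:
  series:
    - {"dx": -1, "dy": 7, "dz": 0, "turn": 0, "jaw": 1}
    - {"dx": -2, "dy": 14, "dz": 0, "turn": 0, "jaw": 1}
    - {"dx": -3, "dy": 20, "dz": 0, "turn": 0, "jaw": 1}
    - {"dx": -4, "dy": 25, "dz": 0, "turn": 0, "jaw": 1}
    - {"dx": -5, "dy": 30, "dz": 0, "turn": 0, "jaw": 1}

```text
time: 10.97
tool_pos: [0.5352, -0.078, 0.1992]
tool_rot: [-0.0, 0.0, 1.0, -0.0]
contact_force: [0.7, -2.6, 0.1]
gripper_width: -0.001
grasp_force: 1.3
```

```bash
python3 - <<'E'
from h import *
s=state();print(s['tool_pos'],s['contact_force'])
f=grab_frame('top');g=grab_frame('scene')
a=cv2.resize(f['pixels'][100:340,130:480],(437,300));b=g['pixels'][100:400,150:510]
cv2.imwrite('pics/near.png',np.hstack([a,b])[:,:,::-1])
for n,x in(('top',f),('scene',g)):
  r=spotter.outline_of(x,'scope_camera')
  for q in r[:2]: print(n,q['conf'],q['extent'],cen(q['region']),atz(x,cen(q['region']),.185).round(3))
E
```

```text
[ 0.53518971 -0.07800588  0.19915637] [ 0.7306555  -2.63553461  0.13594271]
top 0.63 [311.6, 270.3, 330.8, 288.9] (np.float64(321.375), np.float64(278.7462121212121)) [ 0.445 -0.022  0.185]
top 0.48 [174.3, 213.6, 196.4, 234.1] (np.float64(184.18843683083512), np.float64(223.1199143468951)) [0.558 0.265 0.185]
scene 0.8 [330.7, 168.8, 356.3, 225.9] (np.float64(341.30859375), np.float64(199.0087890625)) [ 0.466 -0.007  0.185]
```

View pics/near.png

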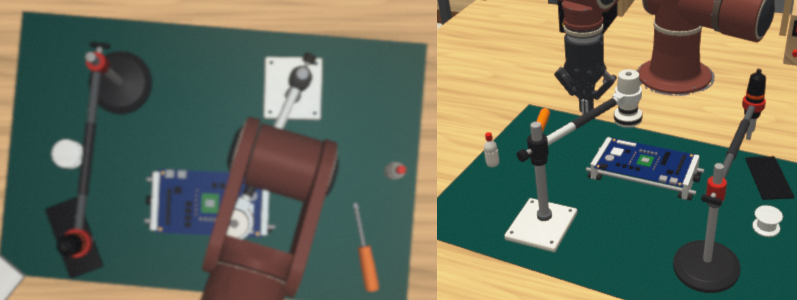

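>>> apply_moves:
  series:
    - {"dx": -2, "dy": 5, "dz": 0, "turn": 0, "jaw": 1}
    - {"dx": -4, "dy": 10, "dz": 0, "turn": 0, "jaw": 1}
    - {"dx": -6, "dy": 15, "dz": 0, "turn": 0, "jaw": 1}
    - {"dx": -8, "dy": 20, "dz": 0, "turn": 0, "jaw": 1}
    - {"dx": -10, "dy": 23, "dz": 0, "turn": 0, "jaw": 1}

```text
time: 11.58
tool_pos: [0.5455, -0.055, 0.1992]
tool_rot: [-0.0, 0.0, 1.0, -0.0]
contact_force: [-1.5, -2.5, -0.6]
gripper_width: -0.001
grasp_force: 1.3
```

>>> apply_moves:
  series:
    - {"dx": 5, "dy": -10, "dz": 0, "turn": 0, "jaw": 1}
    - {"dx": 10, "dy": -40, "dz": 0, "turn": 0, "jaw": 1}
    - {"dx": 10, "dy": -80, "dz": 0, "turn": 0, "jaw": 1}
    - {"dx": 10, "dy": -120, "dz": 0, "turn": 0, "jaw": 1}
    - {"dx": 10, "dy": -160, "dz": 0, "turn": 0, "jaw": 1}

```text
time: 12.0
tool_pos: [0.5348, -0.2169, 0.1996]
tool_rot: [0.0, -0.0, 1.0, 0.0]
contact_force: [0.5, 0.8, -0.0]
gripper_width: -0.003
grasp_force: 0.0
```

```bash
python3 - <<'E'
from h import *
f=grab_frame('top');g=grab_frame('scene')
a=cv2.resize(f['pixels'][220:300,250:370],None,fx=4,fy=4,interpolation=cv2.INTER_CUBIC)
b=cv2.resize(g['pixels'][150:310,290:430],None,fx=2,fy=2,interpolation=cv2.INTER_CUBIC)
cv2.imwrite('pics/fine.png',np.hstack([a,b])[:,:,::-1])
for n,x in(('top',f),('scene',g)):
  r=spotter.outline_of(x,'scope_camera')
  for q in r[:2]: print(n,q['conf'],q['extent'],cen(q['region']),atz(x,cen(q['region']),.185).round(3))
for p in (.62,.66): 
  q=np.array([.682-.26*np.cos(p),-.121+.26*np.sin(p)]);print(p,q,[proj(x,[*q,z]).round(1) for x in(f,g) for z in(.24,.123)])
E
```

```text
top 0.63 [290.7, 256.9, 316.0, 278.8] (np.float64(300.3167701863354), np.float64(267.6935817805383)) [0.468 0.021 0.185]
scene 0.7 [341.6, 174.7, 371.8, 234.6] (np.float64(354.8752122241087), np.float64(206.3862478777589)) [0.486 0.028 0.185]
scene 0.2 [416.3, 170.1, 480.5, 305.2] (np.float64(453.00103199174407), np.float64(233.40712074303406)) [0.526 0.235 0.185]
0.62 [0.4703916  0.03006914] [array([294.3, 267. ]), array([298. , 265.6]), array([358.4, 179.8]), array([356.8, 227.4])]
0.66 [0.47660202 0.03841038] [array([290.1, 263.8]), array([294.2, 262.8]), array([361.6, 181.8]), array([359.8, 229.5])]
```

View pics/fine.png

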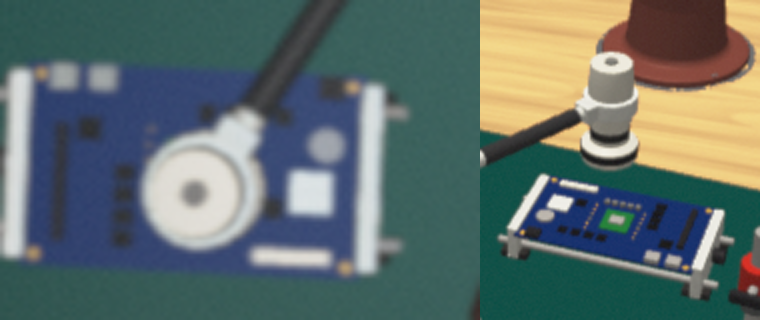

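```bash
python3 - <<'E'
from h import *
f=grab_frame('top');g=grab_frame('scene')
for n,x,c,l,p,s in(('top',f,(298.5,268.2),None,(298,262),(372.2,159.2)),('scene',g,(355.5,181),(354.5,227.5),(358,260),(249.5,227))):
    C=atz(x,c,.24)[:2];P=atz(x,p,.045)[:2];S=atz(x,s,.242)[:2]
    print(n,'cam',C,'lens',None if l is None else atz(x,l,.123)[:2],'proc',P,'col',S,'r',np.hypot(*(C-S)),np.hypot(*(P-S)))
    a=lambda v:np.arctan2(v[1],-v[0])
    print('phi cam',a(C-S),'proc',a(P-S))
E
```

```text
top cam [0.46809258 0.02185734] lens None proc [0.47715241 0.03482898] col [ 0.68364584 -0.12090883] r 0.2585447535955815 0.25863837076938084
phi cam 0.5849903431282727 proc 0.6461851461195919
scene cam [0.47687502 0.02564922] lens [0.47239456 0.02545288] proc [0.48216212 0.03816954] col [ 0.69783035 -0.11220192] r 0.2604307769873312 0.2629151161337815
phi cam 0.5577984984255132 proc 0.6088679317996416
```

>>> apply_moves:
  series:
    - {"dx": 0, "dy": 40, "dz": 0, "turn": 0, "jaw": 1}
    - {"dx": 0, "dy": 80, "dz": 0, "turn": 0, "jaw": 1}
    - {"dx": 0, "dy": 115, "dz": 0, "turn": 0, "jaw": 1}
    - {"dx": -1, "dy": 138, "dz": 0, "turn": 0, "jaw": 1}
    - {"dx": -2, "dy": 145, "dz": 0, "turn": 0, "jaw": 1}

```text
time: 12.72
tool_pos: [0.5367, -0.0659, 0.1993]
tool_rot: [0.0, -0.002, 1.0, 0.001]
contact_force: [-0.2, 0.4, 0.3]
gripper_width: 0.001
grasp_force: 0.0
```

>>> apply_moves:
  series:
    - {"dx": -3, "dy": 4, "dz": 0, "turn": 0, "jaw": 1}
    - {"dx": -5, "dy": 8, "dz": 0, "turn": 0, "jaw": 1}
    - {"dx": -7, "dy": 12, "dz": 0, "turn": 0, "jaw": 1}
    - {"dx": -9, "dy": 16, "dz": 0, "turn": 0, "jaw": 1}
    - {"dx": -11, "dy": 19, "dz": 0, "turn": 0, "jaw": 1}

```text
time: 13.13
tool_pos: [0.5483, -0.0524, 0.1992]
tool_rot: [-0.001, 0.001, 1.0, -0.001]
contact_force: [-2.2, -1.7, 0.3]
gripper_width: -0.003
grasp_force: 1.4
```

>>> apply_moves:
  series:
    - {"dx": -1, "dy": 2, "dz": 0, "turn": 0, "jaw": 1}
    - {"dx": -2, "dy": 3, "dz": 0, "turn": 0, "jaw": 1}
    - {"dx": -2, "dy": 3, "dz": 0, "turn": 0, "jaw": 1}
    - {"dx": -2, "dy": 3, "dz": 0, "turn": 0, "jaw": 1}
    - {"dx": -2, "dy": 3, "dz": 0, "turn": 0, "jaw": 1}

```text
time: 13.55
tool_pos: [0.5503, -0.0489, 0.1993]
tool_rot: [0.0, 0.001, 1.0, -0.0]
contact_force: [-1.7, -2.6, -0.2]
gripper_width: 0.001
grasp_force: 1.1
```

>>> apply_moves:
  series:
    - {"dx": 5, "dy": -10, "dz": 0, "turn": 0, "jaw": 1}
    - {"dx": 14, "dy": -40, "dz": 0, "turn": 0, "jaw": 1}
    - {"dx": 14, "dy": -80, "dz": 0, "turn": 0, "jaw": 1}
    - {"dx": 14, "dy": -120, "dz": 0, "turn": 0, "jaw": 1}
    - {"dx": 14, "dy": -160, "dz": 0, "turn": 0, "jaw": 1}

```text
time: 13.97
tool_pos: [0.5356, -0.2101, 0.1995]
tool_rot: [0.001, 0.0, 1.0, 0.0]
contact_force: [0.1, -0.1, -1.1]
gripper_width: 0.0
grasp_force: 0.0
```

```bash
python3 - <<'E'
from h import *
f=grab_frame('top');g=grab_frame('scene')
a=cv2.resize(f['pixels'][220:300,250:370],None,fx=4,fy=4,interpolation=cv2.INTER_CUBIC)
b=cv2.resize(g['pixels'][150:310,290:430],None,fx=2,fy=2,interpolation=cv2.INTER_CUBIC)
cv2.imwrite('pics/fine2.png',np.hstack([a,b])[:,:,::-1])
for n,x in(('top',f),('scene',g)):
  for q in spotter.outline_of(x,'scope_camera')[:1]: print(n,q['conf'],q['extent'],cen(q['region']))
E
```

```text
top 0.7 [284.1, 251.2, 308.8, 274.1] (np.float64(294.53146853146853), np.float64(263.988344988345))
scene 0.74 [346.1, 175.0, 374.1, 236.3] (np.float64(358.34822242479487), np.float64(208.67274384685507))
```

View pics/fine2.png

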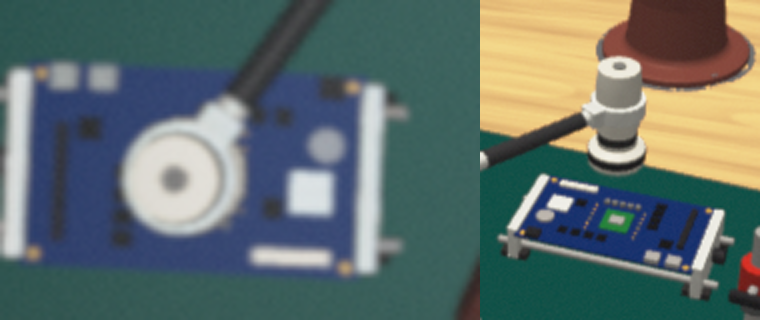

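```bash
python3 - <<'E'
from h import *
f=grab_frame('top');g=grab_frame('scene')
for n,x,c,p in(('top',f,(293.5,264.75),(298,262)),('scene',g,(359.5,183),(358,260))):
    print(n,(atz(x,c,.24)-atz(x,p,.045))[:2]*1e3)
print((atz(g,(358,229.8),.123)-atz(g,(358,260),.045))[:2]*1e3)
for n,x in(('top',f),('scene',g)):
    print(spotter.outline_of(x,'air_handpiece')[0]['extent'])
print(state()['contact_force'])
E
```

```text
top [-2.39275089 -3.06407465]
scene [ 0.29095836 -2.66982185]
[-3.45067173 -3.26088128]
[175.8, 284.3, 199.6, 304.4]
[457.2, 167.0, 479.8, 239.9]
[0.08197546 0.34882364 0.09808745]
```

```bash
python3 -c "
from h import *
print(ticket.job_done())"
```

```text
the job is handed in; nothing more can be done
None
```

I've handed the job in: the camera lens measures about 3–5 mm from the processor's centre (limit 10 mm), the hot-air handpiece is parked well clear on the left, and the robot touches nothing; the judge's verdict wasn't shown.

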